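# Load a staple strip into a carton-stapler magazine and close the rail

## Robot

A 7-joint arm with a two-finger parallel gripper is mounted at the origin on the work surface. World frame = base frame: x ahead of the robot, y to its left, z up, the work surface at z = 0. Lengths are in m, angles in rad, forces in N, time in s.
With the tool pointing down it reaches from about 0.35 to 0.9 m from the base axis. Payload 8.1 kg.
Tool frame: the origin (TCP) lies at the centre of the arm's flange, where the gripper is bolted on; the fingertips stand 178 mm ahead of it and the grasp point (between the pads) lies 159 mm ahead of it; z points along the fingers, y is the direction in which the jaws open and shut (so a half turn about z gives the same grasp; the last joint's range is limited). The gripper opens to 92 mm and grips with 3 to 60 N. Pads are 19 mm wide; open, the fingers measure 130 mm over their backs; the gripper's body (75 mm by 190 mm) begins 47 mm behind the grasp point.
Start: joints at [1.231, 0.434, 0.025, 1.573, -0.012, 1.134, -0.075], TCP at [0.147, -0.608, 0.405] pointing down, gripper open.
Joint ranges: [-2.62, 2.62], [-0.44, 2.09], [-1.27, 1.32], [0.08, 2.57], [-1.32, 4.46], [0.12, 2], [-2.74, 2.74]. Speed limits (rad/s): [2.22, 2.22, 3.01, 3.01, 3.14, 3.14, 3.14].

## Interface

Orientations are given as a rotation vector (axis times angle).
In Python, from cell import arm, get_image, camera_model gives the robot as it stands. The module is installed in compiled form; this text tells all that it offers.
- The arm moves only by the shell command python3 -m pendant 'ROWS' [FORCE]. ROWS is JSON, a list that holds one entry, the list of rows, each a list of 7 numbers: the shift along the tool's x, y, z in mm, then the turn, a rotation vector about the tool's x, y, z in rad, then the closure, from -1 (fully open) to 1 (shut). In form: [[[x, y, z, rx, ry, rz, hand], ...]]. A call has 1 to 20 rows; each row is the pose to reach, as a shift and turn from the pose commanded when the call began, along the tool's axes at that moment; what a row does not reach only later rows make up. A row lasts 1/8 s, in which the tool goes at most 62.5 mm and 10.7 degrees, less where a joint would pass 70% of its speed; a pose out of reach is approached as far as the arm can. A call with a gripper value outside its range is refused whole. The fingers move at their own pace and stop on an object; FORCE is the grip in N (left out, the last holds). Time passes only in rows, so rows that repeat a pose let the fingers close. It gives the time, the measured TCP pose, the force and the opening at its end, in the units of the state.
- arm.observe(): the state, without advancing time (a new reading comes with each control period).
- get_image(name): name is "scene" or "top" or "wrist"; returns the picture (400x640x3 uint8, red, green, blue); there is no depth.
- camera_model(name): a dict with "fx", "fy", "cx", "cy" (pixels), "position" and "orientation" of the camera in the world; the wrist camera has in their place "T_tool_cam" (4x4, takes a point from camera to tool coordinates, whose origin is the TCP and whose axes are the flange's). Camera axes: x right, y down, z forward; pixel columns grow to the right and rows downward; lengths in m; the calibration is good to about 2 mm. The wrist camera is an equidistant fisheye: a pixel r from the principal point sees the ray r / f radians off the axis. A picture is of the moment at which its call begins: read the wrist's pose just before it. camera_model takes no time and is no camera call.
- arm.sign_off(): hands the job in, once; it reports no verdict.
The state is a dict: "clock": time; "joints": joint angles; "dq": joint speeds; "joint_efforts": joint torques, N m; "position": TCP position; "ee_rot": TCP orientation; "force": force on the tool from outside, world axes, zero at the start; "ft_torque": the same for the moment, N m; "width": opening from 0.0 (shut) to 1.0 (fully open).
Only numpy, scipy, OpenCV 4.12 (cv2) and the standard library are available. Lean on these libraries where they do the work, as an engineer would, in place of code of your own. Each camera call takes 0.05 s, during which the arm holds its last target.

## Task

Load the copper staple strip, legs down, into the channel of the stapler magazine: press its end against the yellow spring follower until the other end clears the low lip at the nose, let it down flat onto the channel floor and let the follower hold it against the lip. Then slide the cover rail fully home over it by its red grip and let go. Use light force only, do not ram the strip or slam the rail, and leave everything else on the bench where it is.

Things in the scene. Friction and masses are not known exactly. Their poses are not given: they have to be found in the camera images.
- strip_center (a point): Centre of the copper staple strip to load: a rigid inverted-U bar 80 long (its x), 34 wide (its y), 24 high (its z) mm, about 90 g, alike end for end, lying legs down on the bench; this point is 12 mm above its underside. Grip it across its 34 mm width by its upper half (at least 10 mm above its underside) so that the fingers clear the channel walls.
- magazine: Stapler magazine in a green cradle (275 x 92 mm) screwed to the bench. Origin on the bench under the channel; x along the channel towards the nose, y across, z up. Heights above the bench in mm: channel floor 14, wall tops 23.5, rail underside 40, rail top 46. Channel 37 wide at its floor, walls leaning out to 45 at the top as a lead-in; open above from the nose back to the dark guide housing (x -195 to -30, 44 high).
- nose_lip (a point): Top of the inner edge of the low lip across the nose end of the channel: magazine x 70, 23 mm above the bench (9 mm above the channel floor); the lip is 6 mm thick. Axes as the magazine.
- seat (a point): Where the strip's centre lies once loaded: magazine x 30, y 0, z 26 mm, axes as the magazine. The strip then reaches from x -10 (follower) to x 70 (lip), its top at 38 mm, 2 mm under the closed rail. A strip riding on the lip or on a wall blocks the rail.
- follower (a joint): Travel of the yellow spring follower (m): 0 at rest, grows as it is pushed towards magazine -x; 0.030 with a loaded strip, hard stop at 0.032. Spring 2.7 N at rest, about 6 N just before the stop. A level strip thus clears the lip only in the last 2 mm before the follower bottoms: feel for the stop, keep it there without ramming, and lower.
- follower_face (a point): Middle of the follower's front face (looks to magazine +x), 33 wide x 23 high mm, spanning 15 to 38 mm above the bench; at magazine x 20 when at rest.
- rail (a joint): Opening of the aluminium cover rail (m): 0 fully closed against its stop, up to 0.115 open; it closes towards magazine +x with about 8 N of friction and stays where it is left. Its front edge is at magazine x = 72 mm minus the opening.
- rail_grip (a point): Middle of the red upright grip on the rail: 34 along x, 14 across y, 30 high mm, from 46 to 76 mm above the bench; this point is 62 mm above the bench. Moves with the rail; magazine x = -13 mm minus the opening. Axes as the magazine.
- grey_strip_center (a point): Centre of a smaller grey steel staple strip of the wrong size (56 x 20 x 14 mm), a bystander on the bench.
- tape_roll: Brown tape roll lying flat, 100 mm across, 48 high; origin under its centre. Bystander.
- marker: Blue marker pen 100 x 14 x 14 mm; origin under its centre. Bystander.
- cutter: Closed orange box cutter 130 x 22 x 15 mm; origin under its centre. Bystander.
- screwdriver: Screwdriver lying on the bench; bystander.
- staple_box: Closed small carton 130 x 90 x 70 mm; origin under its centre. Bystander.
- label_stack: Stack of blank labels 90 x 60 x 22 mm; origin under its centre. Bystander.
Things that resemble listed ones, but are neither listed nor needed, are in the scene too. Of the things like the part that bears strip_center, leave any that is blue; of the rest the smaller one is meant.

How it is judged:
On the way:
1. the strip lies flat in the channel between follower and lip, with the rail still open (x of strip_center in the frame of magazine between 0.026 and 0.0335 m and y of strip_center in the frame of magazine between -0.0025 and 0.0025 m and z of strip_center in the frame of magazine between 0.024 and 0.028 m and angle between strip_center's own z axis and vertical below 0.08 rad and value of joint follower above 0.026 m and value of joint rail above 0.085 m), for 0.2 s.
At the end, for the whole second after the job is handed in: The copper strip lies at rest on the channel floor (height within 2 mm, centred within 2.5 mm, tilt under 0.08 rad), held against the nose lip (within 4 mm) by the compressed follower (joint over 26 mm); the rail is home within 2 mm (x of strip_center in the frame of magazine between 0.026 and 0.0335 m and y of strip_center in the frame of magazine between -0.0025 and 0.0025 m and z of strip_center in the frame of magazine between 0.024 and 0.028 m and angle between strip_center's own z axis and vertical below 0.08 rad and value of joint follower above 0.026 m and value of joint rail below 0.002 m and linear speed of strip below 0.01 m/s); the robot touches nothing.
It fails at once if the follower is rammed onto its stop with more than 18 N (contact force between strip and follower above 18 N).
It fails at once if the strip is forced: its contact forces with the magazine, follower, lip and rail add up to more than 40 N (about 12 N when it sits loaded) (contact force between strip and magazine above 40 N).
It fails at once if the rail is slammed (faster than 0.3 m/s) (velocity of joint rail below -0.3 m/s).
It fails at once if a bystander is moved more than 20 mm (distance of any of grey_strip_center, tape_roll, marker, cutter, screwdriver, staple_box, label_stack from where it was at the start of the episode above 0.02 m).
It also fails if it takes over 72 s, if anything falls off the work surface, if the arm or the gripper's body presses on something with over 40 N, if the wrist force passes 120 N, or if a joint passes its speed limit or range.

## Working session

There is one attempt and no reset: what is moved stays moved. The work goes in short steps, Python scripts to look and compute and a shell command to move; the robot and the scene stay as the last step left them, time stands still between calls to the robot, and variables do not carry over. Pictures are saved under pics/ and viewed, and the job is handed in when it is done.

```bash
mkdir -p pics
python3 - <<'E'
from cell import arm,get_image,camera_model
import cv2,json
s=arm.observe();print(s)
for n in("scene","top","wrist"):
    cv2.imwrite(f"pics/{n}0.png",get_image(n)[:,:,::-1]); print(n,camera_model(n))
E
```

```text
{'clock': 0.0, 'joints': array([ 1.23138272,  0.43517719,  0.0249293 ,  1.5741134 , -0.01163293,
        1.1339731 , -0.07508448]), 'dq': array([-2.31185359e-04, -2.08776676e-03,  2.26838670e-03,  1.77593665e-03,
       -5.06026303e-05, -4.55497419e-04, -4.39660411e-04]), 'joint_efforts': array([ 1.03435315e-03, -6.67853379e+01,  9.85343568e-01, -3.14458644e+01,
       -6.05383096e-02,  4.29996278e-02,  1.90088031e-04]), 'position': array([ 0.14656752, -0.60732282,  0.40396638]), 'ee_rot': array([-3.11810878e+00, -3.70894934e-01,  4.23087296e-04]), 'force': array([ 0.05691959,  0.25955726, -0.60121729]), 'ft_torque': array([-0.00372189,  0.00895486,  0.02418394]), 'width': 0.9994951282922862}
scene {'fx': 402.4617272821371, 'fy': 402.4617272821371, 'cx': 319.7823939698992, 'cy': 196.60805165591276, 'position': array([0.87491554, 0.5560996 , 0.85001983]), 'orientation': array([-0.76849577, -2.70775778,  0.95356208])}
top {'fx': 375.48354155171415, 'fy': 375.48354155171415, 'cx': 318.7366317549778, 'cy': 204.01096082916968, 'position': array([ 0.3701166 , -0.01954026,  1.07277567]), 'orientation': array([-2.10339284,  2.14386693, -0.18616492])}
wrist {'fx': 309.70691628693146, 'fy': 309.70691628693146, 'cx': 318.73923493791716, 'cy': 190.31922165974353, 'T_tool_cam': array([[ 8.10645012e-04, -9.51835316e-01, -3.06608666e-01,
         8.37491807e-02],
       [ 9.99999671e-01,  7.63307257e-04,  2.74297341e-04,
         3.74664624e-05],
       [-2.70492770e-05, -3.06608787e-01,  9.51835622e-01,
         2.09539261e-02],
       [ 0.00000000e+00,  0.00000000e+00,  0.00000000e+00,
         1.00000000e+00]])}
```

View pics/top0.png

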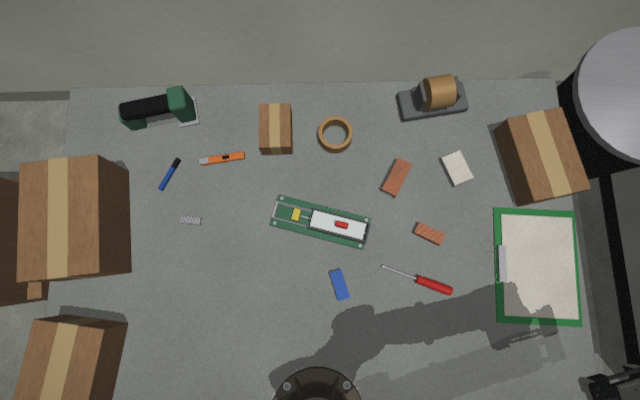

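View pics/scene0.png

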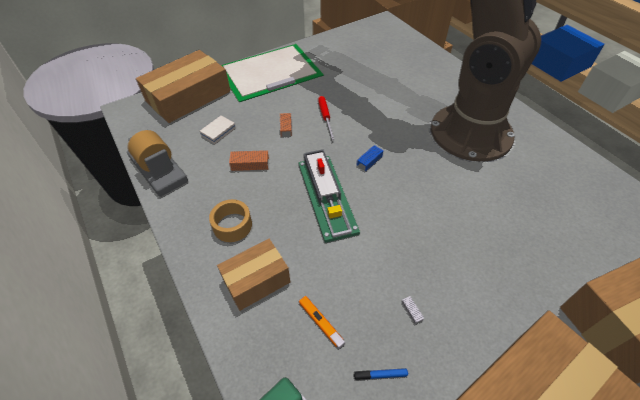

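View pics/wrist0.png

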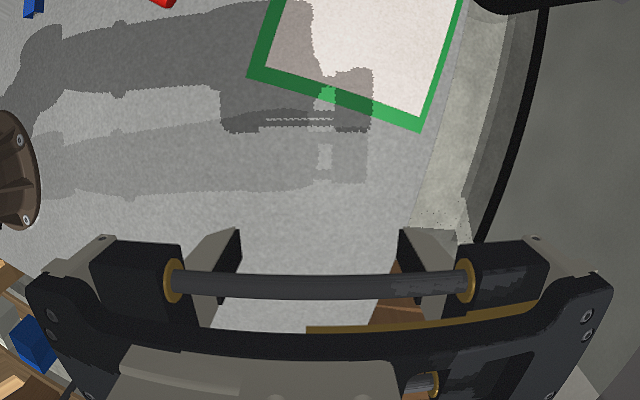

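Top view: the smaller copper strip, the target, is at about (428,233), with a larger one at (395,177) and a blue one at (340,284). The magazine has its yellow follower at (296,215) and red grip at (341,225), so its nose points image-left (world +y). Next I'll measure these.

```bash
cat > h.py <<'E'
import numpy as np,cv2
from scipy.spatial.transform import Rotation as R
from cell import arm,get_image,camera_model
def ray(n,uv,st=None):
    m=camera_model(n);uv=np.atleast_2d(np.array(uv,float))
    x=(uv[:,0]-m['cx'])/m['fx'];y=(uv[:,1]-m['cy'])/m['fy']
    if n=='wrist':
        r=np.hypot(x,y);k=np.where(r>1e-9,np.sin(r)/np.maximum(r,1e-9),1)
        d=np.c_[x*k,y*k,np.cos(r)]
        T=m['T_tool_cam'];Rt=R.from_rotvec(st['ee_rot']).as_matrix()
        return Rt@T[:3,3]+st['position'],d@(Rt@T[:3,:3]).T
    return np.array(m['position']),np.c_[x,y,np.ones_like(x)]@R.from_rotvec(m['orientation']).as_matrix().T
def onz(n,uv,z,st=None):
    o,d=ray(n,uv,st);return o+d*((z-o[2])/d[:,2])[:,None]
def blob(img,lo,hi,box=None):
    hsv=cv2.cvtColor(img,cv2.COLOR_RGB2HSV);m=cv2.inRange(hsv,lo,hi)
    if box:
        k=np.zeros_like(m);x0,y0,x1,y1=box;k[y0:y1,x0:x1]=255;m&=k
    c,_=cv2.findContours(m,cv2.RETR_EXTERNAL,cv2.CHAIN_APPROX_NONE)
    return sorted(c,key=cv2.contourArea)[::-1],m
def rect(n,c,z,st=None):
    p=onz(n,c.reshape(-1,2),z,st)[:,:2]*1000
    return cv2.minAreaRect(p.astype(np.float32))
E
python3 - <<'E'
from h import *
im=cv2.imread('pics/top0.png')[:,:,::-1].copy()
for nm,lo,hi,b,z in[('copper',(0,70,50),(15,255,255),(405,210,450,255),.024),('cop2',(0,70,50),(15,255,255),(370,150,420,205),.024),
 ('yellow',(20,120,80),(35,255,255),(270,190,330,240),.038),('red',(0,150,80),(6,255,255),(325,210,355,240),.076),('green',(65,60,30),(95,255,255),(255,180,390,260),.014)]:
    c,m=blob(im,lo,hi,b)
    for k in c[:1]:
        print(nm,cv2.contourArea(k),cv2.boundingRect(k),rect('top',k,z))
    if nm=='green':
        pts=np.vstack(c);print('all green',rect('top',pts,.014),rect('top',pts,.0))
cv2.imwrite('pics/c.png',cv2.resize(im[180:260,255:455],None,fx=4,fy=4,interpolation=cv2.INTER_CUBIC)[:,:,::-1])
E
```

```text
copper 348.5 (413, 222, 32, 23) ((473.3545837402344, -320.809326171875), (82.72248840332031, 37.052921295166016), 61.70895004272461)
cop2 554.0 (381, 157, 31, 41) ((637.360107421875, -238.13247680664062), (46.61806869506836, 114.5410385131836), 60.70648193359375)
yellow 72.5 (291, 208, 10, 13) ((532.2115478515625, 50.186363220214844), (20.896289825439453, 32.74705505371094), 74.68885040283203)
red 43.5 (336, 221, 12, 7) ((496.29046630859375, -74.48574829101562), (31.01088523864746, 13.065330505371094), 74.70641326904297)
green 518.5 (270, 219, 94, 30) ((479.9332580566406, -6.697540283203125), (272.2308349609375, 19.94477081298828), 73.97586059570312)
all green ((513.934814453125, -16.423538208007812), (272.2300720214844, 90.72366333007812), 74.03204345703125) ((515.8365478515625, -16.38232421875), (275.8297424316406, 91.92328643798828), 74.03203582763672)
```

View pics/c.png

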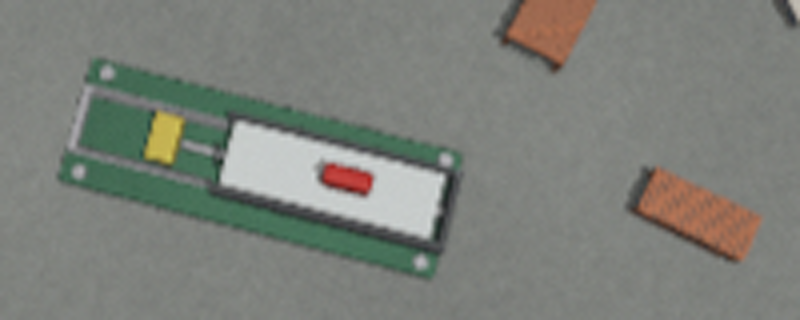

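```bash
cat >> h.py <<'E'
def go(x,y,z,yaw,st=None):
    """print shift/turn in tool axes to put TCP at xyz (mm), pointing down, tool x at yaw deg"""
    st=st or arm.observe();R0=R.from_rotvec(st['ee_rot'])
    c,s=np.cos(np.radians(yaw)),np.sin(np.radians(yaw))
    R1=R.from_matrix(np.array([[c,s,0],[s,-c,0],[0,0,-1]]))
    sh=R0.inv().apply(np.array([x,y,z])-st['position']*1000)
    print('shift',sh.round(1),'turn',(R0.inv()*R1).as_rotvec().round(4))
def show():
    st=arm.observe();m=R.from_rotvec(st['ee_rot']).as_matrix()
    print('t',st['clock'],'pos',(st['position']*1000).round(1),'yaw',np.degrees(np.arctan2(m[1,0],m[0,0])).round(2),'tilt',(m[:2,2]).round(4),'F',st['force'].round(2),'w',round(st['width']*92,1),'j7',st['joints'].round(2))
    return st
E
python3 -c "
from h import *
show();go(455,-355,340,61.7)"
```

```text
t 0.15 pos [ 146.5 -607.4  404.1] yaw 13.56 tilt [-0.0004  0.0011] F [-0.51  0.14  0.12] w 92.1 j7 [ 1.23  0.44  0.02  1.57 -0.01  1.13 -0.08]
shift [ 359.1 -173.    64.3] turn [-1.200e-03 -4.000e-04 -8.402e-01]
```

```bash
python3 -m pendant '[[[50,-24,9,0,0,-0.12,-1],[100,-48,18,0,0,-0.24,-1],[150,-72,27,0,0,-0.36,-1],[200,-96,36,0,0,-0.48,-1],[250,-120,45,0,0,-0.6,-1],[300,-144,54,0,0,-0.72,-1],[345,-166,62,0,0,-0.82,-1],[359,-173,64,0,0,-0.84,-1],[359,-173,64,0,0,-0.84,-1],[359,-173,64,0,0,-0.84,-1],[359,-173,64,0,0,-0.84,-1]]]' 40
python3 -c "
from h import *
st=show();im=get_image('wrist');cv2.imwrite('pics/w1.png',im[:,:,::-1])"
```

```text
clock: 1.52
position: [0.4538, -0.3566, 0.3409]
ee_rot: [2.699, 1.606, -0.001]
force: [0.9, 0.3, -0.0]
width: 1.001
t 1.525 pos [ 453.8 -356.6  340.9] yaw 61.51 tilt [-0.0004 -0.0008] F [ 0.88  0.33 -0.03] w 92.1 j7 [ 0.77  0.44 -0.27  1.75  0.14  0.97 -0.05]
```

View pics/w1.png

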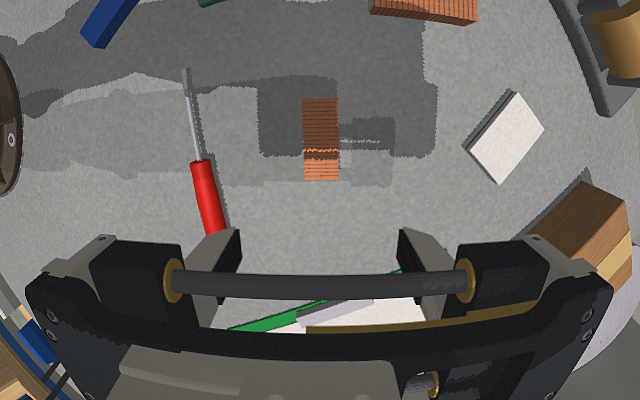

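Run:
```python
from h import *
st=arm.observe();im=cv2.imread('pics/w1.png')[:,:,::-1].copy()
c,m=blob(im,(0,70,30),(15,255,255),(280,80,360,200))
k=np.vstack([q for q in c if cv2.contourArea(q)>30]);print([cv2.contourArea(q) for q in c[:4]],cv2.boundingRect(k))
print(rect('wrist',k,.024,st), rect('wrist',k,0.02,st))
go(473.5,-321,190,61.7)
```

```text
[2739.5] (302, 98, 37, 82)
((474.2916564941406, -322.5736999511719), (79.63826751708984, 34.30461502075195), 62.37560272216797) ((474.0260009765625, -323.1091613769531), (80.71473693847656, 34.7683219909668), 62.37562561035156)
shift [ 40.6   0.3 150.9] turn [ 0.0001  0.0007 -0.0029]
```

```bash
python3 -c "
from h import *
go(474.2,-322.4,191,62.3)"
python3 -m pendant '[[[20,0,40,0,0,-0.01,-1],[38,0,90,0,0,-0.01,-1],[39,0,130,0,0,-0.01,-1],[39.5,1.2,149,0,0,-0.01,-1],[39.5,1.2,149,0,0,-0.01,-1],[39.5,1.2,149,0,0,-0.01,-1]]]'
python3 -c "
from h import *
st=show();go(474.2,-322.4,191,62.3)
im=get_image('wrist');cv2.imwrite('pics/w2.png',im[:,:,::-1])"
```

```text
shift [ 39.7   1.6 149.9] turn [ 0.0001  0.0007 -0.0134]
clock: 2.33
position: [0.4753, -0.3218, 0.1932]
ee_rot: [2.688, 1.622, 0.001]
force: [0.2, 0.7, 0.9]
width: 0.999
t 2.325 pos [ 475.3 -321.8  193.2] yaw 62.21 tilt [ 0.0019 -0.0013] F [0.19 0.67 0.89] w 92.0 j7 [ 0.67  0.62 -0.23  1.89  0.22  0.66 -0.19]
shift [-1.  -0.7  2.2] turn [ 0.0023  0.0003 -0.0015]
```

View pics/w2.png

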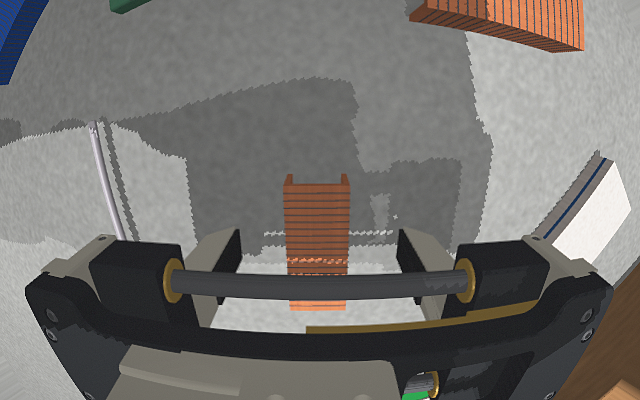

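The strip (columns 284–350) sits centred between the fingers (240–398). I'll go down 3 mm and grip.

```bash
python3 -m pendant '[[[0,-0.5,3,0.002,0,0,-1],[0,-0.5,3,0.002,0,0,-1],[0,-0.5,3,0.002,0,0,0],[0,-0.5,3,0.002,0,0,0.3],[0,-0.5,3,0.002,0,0,1],[0,-0.5,3,0.002,0,0,1],[0,-0.5,3,0.002,0,0,1],[0,-0.5,3,0.002,0,0,1],[0,-0.5,3,0.002,0,0,1],[0,-0.5,3,0.002,0,0,1]]]' 40
python3 -c "
from h import *
st=show()"
```

```text
clock: 3.62
position: [0.4744, -0.3208, 0.1887]
ee_rot: [-2.688, -1.623, 0.002]
force: [1.3, -0.1, -0.3]
width: 0.367
t 3.625 pos [ 474.4 -320.8  188.7] yaw 62.27 tilt [-0.0017  0.0009] F [ 1.3  -0.13 -0.28] w 33.7 j7 [ 0.66  0.63 -0.23  1.89  0.22  0.65 -0.19]
```

```bash
python3 -m pendant '[[[0,0,0,0,0,0,0.1],[0,0,-0.7,0,0,0,0.1],[0,0,-1.5,0,0,0,0.1],[0,0,-1.5,0,0,0,1],[0,0,-1.5,0,0,0,1],[0,0,-1.5,0,0,0,1],[0,0,-1.5,0,0,0,1],[0,0,-1.5,0,0,0,1]]]' 40
python3 -c "
from h import *
st=show()"
python3 -m pendant '[[[0,0,-20,0,0,0,1],[0,0,-60,0,0,0,1],[0,0,-100,0,0,0,1],[0,0,-110,0,0,0,1],[0,0,-110,0,0,0,1]]]'
python3 -c "
from h import *
for i in range(3): st=show();get_image('wrist')
im=get_image('wrist');cv2.imwrite('pics/w3.png',im[:,:,::-1])
u=np.array([.2756,.9613])
p=np.array([529.4,40.6])+62*u
print(p);go(p[0],p[1],260,74.1)"
```

```text
clock: 4.62
position: [0.4744, -0.3208, 0.1903]
ee_rot: [-2.688, -1.624, 0.002]
force: [0.4, 0.3, 2.2]
width: 0.368
t 4.625 pos [ 474.4 -320.8  190.3] yaw 62.27 tilt [-0.0016  0.0008] F [0.43 0.31 2.21] w 33.8 j7 [ 0.67  0.62 -0.23  1.89  0.22  0.66 -0.19]
clock: 5.25
position: [0.4744, -0.3209, 0.3001]
ee_rot: [-2.688, -1.623, 0.002]
force: [-1.0, -0.8, -0.9]
width: 0.365
t 5.25 pos [ 474.4 -320.9  300.1] yaw 62.26 tilt [-0.0015  0.0006] F [-0.95 -0.82 -0.95] w 33.6 j7 [ 0.7   0.48 -0.27  1.81  0.16  0.88 -0.13]
t 5.3 pos [ 474.1 -320.8  299.2] yaw 62.26 tilt [-0.003   0.0015] F [ 0.17 -0.09 -2.13] w 33.7 j7 [ 0.7   0.48 -0.27  1.81  0.16  0.88 -0.13]
t 5.35 pos [ 474.  -320.7  298.7] yaw 62.26 tilt [-0.0039  0.002 ] F [ 0.37 -0.27 -1.66] w 33.5 j7 [ 0.7   0.48 -0.27  1.81  0.16  0.88 -0.13]
[546.4872 100.2006]
shift [ 406.2 -131.6   39.3] turn [-0.0047 -0.0006 -0.2066]
```

View pics/w3.png

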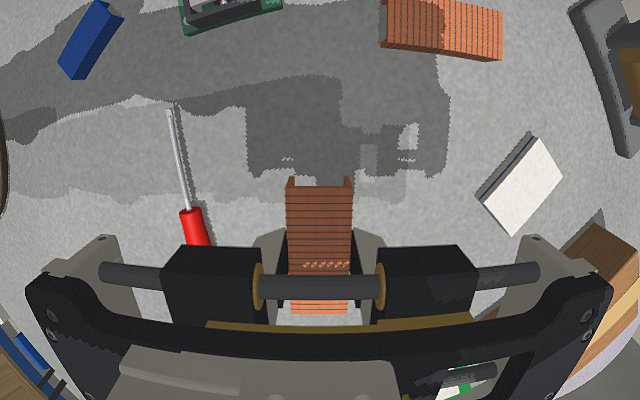

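```bash
python3 -c "
from h import *
go(507.4,-36.3,300,74.1)"
python3 -m pendant '[[[40,-12,0,0,0,-0.04,1],[85,-25,0,0,0,-0.08,1],[130,-38,0,0,0,-0.12,1],[175,-52,0,-0.002,0,-0.16,1],[220,-66,-1,-0.004,0,-0.19,1],[250,-80,-1,-0.004,0,-0.2066,1],[267,-103,-1,-0.004,0,-0.2066,1],[267,-103,-1,-0.004,0,-0.2066,1],[267,-103,-1,-0.004,0,-0.2066,1],[267,-103,-1,-0.004,0,-0.2066,1]]]'
python3 -c "
from h import *
st=show()
im=get_image('wrist');cv2.imwrite('pics/w4.png',im[:,:,::-1])"
```

```text
shift [ 267.2 -102.8   -0.8] turn [-0.0047 -0.0006 -0.2066]
clock: 6.7
position: [0.5078, -0.0377, 0.3011]
ee_rot: [2.508, 1.89, 0.001]
force: [-0.6, 0.4, -2.1]
width: 0.365
t 6.7 pos [507.8 -37.7 301.1] yaw 74.01 tilt [ 0.0016 -0.0009] F [-0.65  0.41 -2.12] w 33.6 j7 [ 0.27  0.4  -0.39  1.95  0.2   0.83 -0.51]
```

View pics/w4.png

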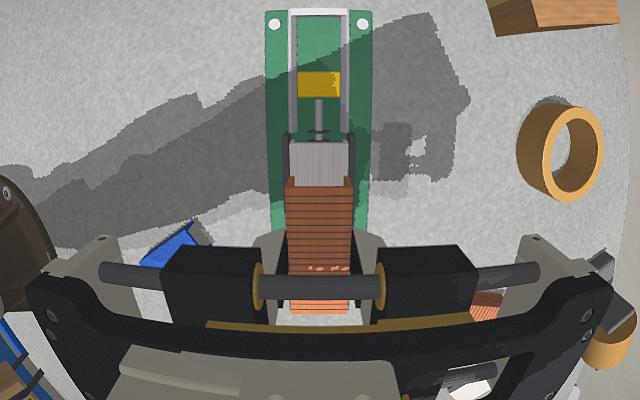

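Run:
```python
from h import *
im=cv2.imread('pics/w4.png')
cv2.imwrite('pics/w4a.png',cv2.resize(im[0:130,255:385],None,fx=5,fy=4.6,interpolation=cv2.INTER_CUBIC))
cv2.imwrite('pics/w4b.png',cv2.resize(im[120:280,255:385],None,fx=5,fy=3.7,interpolation=cv2.INTER_CUBIC))
```

```text
(no output)
```

View pics/w4a.png

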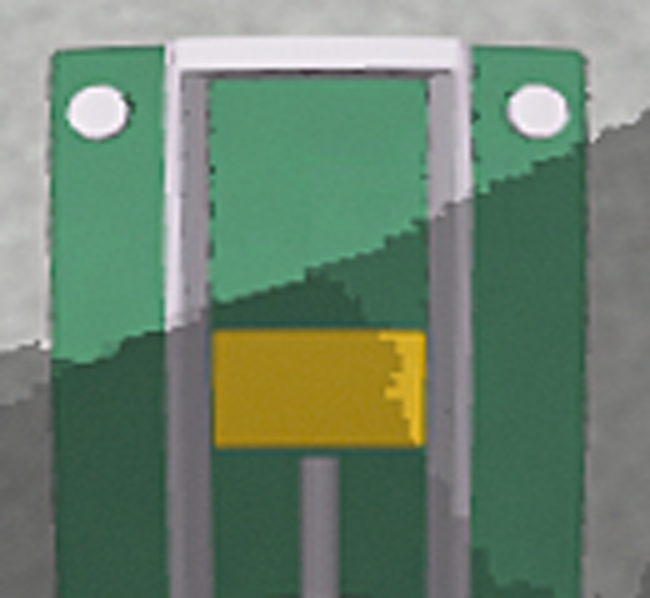

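View pics/w4b.png

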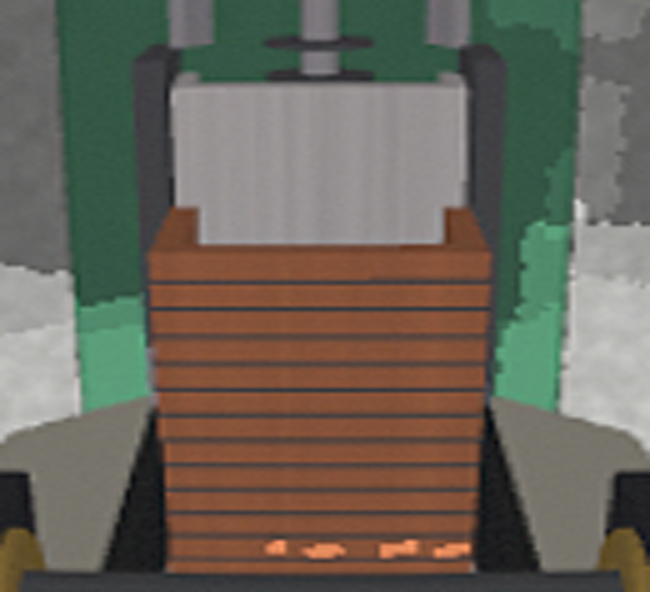

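Run:
```python
from h import *
st=arm.observe();zt=st['position'][2];print(st['position'])
def T(uv,z):
    p=onz('wrist',uv,z,st);return (R.from_rotvec(st['ee_rot']).inv().apply(p-st['position'])*1000).round(1)[:,:2]
print('follower front L,R; rear L,R',T([[297.8,71.7],[340.2,71.7],[297.8,97.2],[340.2,97.2]],.038).tolist())
print('lip inner',T([[319,15.2]],.023).tolist())
print('strip front',T([[284.8,186.2],[353,186.2],[288.8,248],[349.5,240]],zt-.1663).tolist())
print('wall outer L near/far, R',T([[255+167/5,590/4.6],[255+166/5,40/4.6],[255+470/5,590/4.6],[255+470/5,40/4.6]],.0235).tolist())
print('floor edges L far/near R',T([[255+212/5,90/4.6],[255+212/5,590/4.6],[255+427/5,90/4.6],[255+427/5,590/4.6]],.014).tolist())
print('rail front edge',T([[255+180/5,120+85/3.7],[255+465/5,120+85/3.7]],.046).tolist())
```

```text
[ 0.50782355 -0.03762333  0.30118913]
follower front L,R; rear L,R [[101.0, -15.8], [101.1, 16.7], [81.0, -15.9], [81.1, 16.8]]
lip inner [[150.3, 0.4]]
strip front [[38.9, -16.5], [38.9, 17.1], [4.5, -15.7], [9.3, 16.5]]
wall outer L near/far, R [[55.1, -24.9], [156.4, -24.7], [55.1, 25.4], [156.5, 24.8]]
floor edges L far/near R [[148.8, -17.8], [53.9, -18.1], [148.9, 18.4], [53.9, 18.9]]
rail front edge [[46.2, -21.0], [46.2, 22.7]]
```

Magazine and strip agree laterally within about 0.2 mm and in yaw. Next I'll move past the follower, then down in front of it.

```bash
python3 -m pendant '[[[30,0,0,0,0,0,1],[70,0,0,0,0,0,1],[110,0,0,0,0,0,1],[140,0,0,0,0,0,1],[147,0,0,0,0,0,1],[147,0,20,0,0,0,1],[147,0,50,0,0,0,1],[147,0,75,0,0,0,1],[147,0,83,0,0,0,1],[147,0,83,0,0,0,1],[147,0,83,0,0,0,1]]]'
python3 -c "
from h import *
st=show();print(st['ft_torque']);go(507.8+147*np.cos(np.radians(74.01)),-37.65+147*np.sin(np.radians(74.01)),217,74.0)
im=get_image('scene');cv2.imwrite('pics/s5.png',cv2.resize(im[130:260,260:420],None,fx=4,fy=4)[:,:,::-1])
im=get_image('wrist');cv2.imwrite('pics/w5.png',im[:,:,::-1])"
```

```text
clock: 8.12
position: [0.5486, 0.1046, 0.2194]
ee_rot: [2.506, 1.891, 0.004]
force: [0.2, -0.2, -0.9]
width: 0.363
t 8.125 pos [548.6 104.6 219.4] yaw 74.08 tilt [ 0.0034 -0.0003] F [ 0.21 -0.2  -0.85] w 33.4 j7 [-0.03  0.58 -0.36  1.9   0.3   0.71 -0.84]
[-0.01545381 -0.04697272 -0.01323674]
shift [-0.9 -0.   2.4] turn [ 0.0034 -0.0006  0.0013]
```

View pics/s5.png

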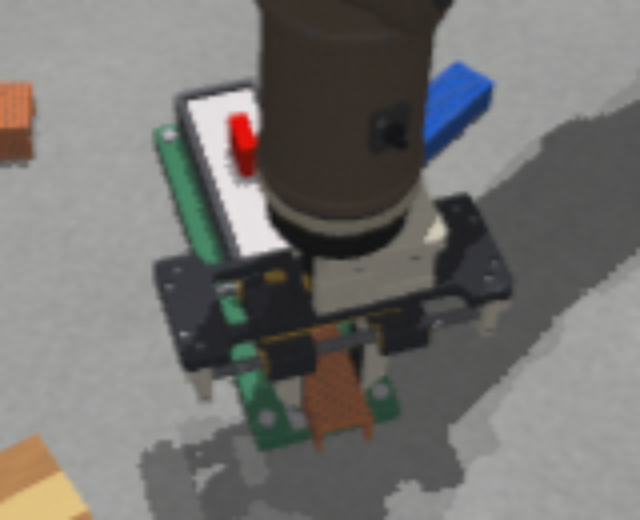

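View pics/w5.png

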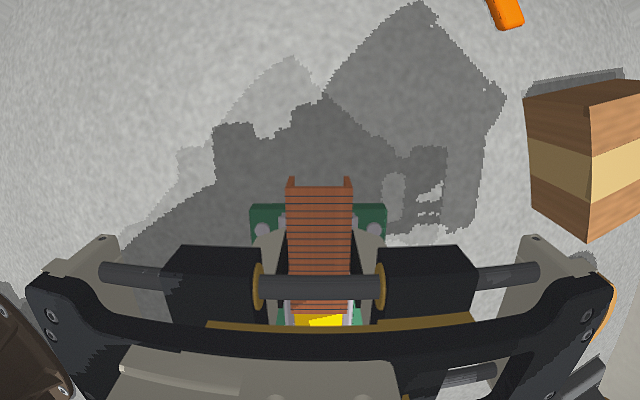

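```bash
python3 -m pendant '[[[0,0,2,0.003,0,0,1],[0,0,3.3,0.003,0,0,1],[-3,0,3.3,0.003,0,0,1],[-6,0,3.3,0.003,0,0,1],[-9,0,3.3,0.003,0,0,1],[-12,0,3.3,0.003,0,0,1],[-15,0,3.3,0.003,0,0,1],[-18,0,3.3,0.003,0,0,1],[-21,0,3.3,0.003,0,0,1],[-24,0,3.3,0.003,0,0,1],[-24,0,3.3,0.003,0,0,1],[-24,0,3.3,0.003,0,0,1]]]' 60
cat >> h.py <<'E'
O=np.array([507.82,-37.62]);a=np.radians(74.05);U=np.array([np.cos(a),np.sin(a)]);V=np.array([-U[1],U[0]])
def mag():
    st=show();d=st['position'][:2]*1000-O
    print('strip mag x %.1f  y %.2f  underside %.1f  F along x %.1f  Fy %.1f Fz %.1f'%(d@U-81.8,d@V,st['position'][2]*1000-190.3,st['force'][:2]@U,st['force'][:2]@V,st['force'][2]),'torque',st['ft_torque'].round(2))
E
python3 -c "
from h import *
mag()"
```

```text
clock: 9.72
position: [0.5415, 0.0817, 0.2151]
ee_rot: [-2.507, -1.892, 0.001]
force: [0.2, 3.8, -0.2]
width: 0.362
t 9.725 pos [541.5  81.7 215.1] yaw 74.1 tilt [-0.0009  0.0003] F [ 0.23  3.81 -0.17] w 33.3 j7 [ 0.01  0.57 -0.36  1.93  0.3   0.69 -0.81]
strip mag x 42.2  y 0.38  underside 24.8  F along x 3.7  Fy 0.8 Fz -0.2 torque [ 1.04 -0.12 -0.  ]
```

```bash
python3 -m pendant '[[[-3,0,-0.5,0,0,0,1],[-6,0,-0.5,0,0,0,1],[-9,0,-0.5,0,0,0,1],[-11,0,-0.5,0,0,0,1],[-11,0,-0.5,0,0,0,1]]]'
python3 -c "
from h import *
mag()"
python3 -m pendant '[[[-0.5,0,0,0,0,0,1],[-1,0,0,0,0,0,1],[-1,0,0,0,0,0,1]]]'
python3 -c "
from h import *
mag()"
```

```text
clock: 10.35
position: [0.5385, 0.0711, 0.2155]
ee_rot: [-2.507, -1.892, 0.001]
force: [1.2, 5.0, -3.8]
width: 0.364
t 10.35 pos [538.5  71.1 215.5] yaw 74.1 tilt [-0.0009  0.0005] F [ 1.16  5.02 -3.77] w 33.5 j7 [ 0.03  0.57 -0.36  1.94  0.3   0.69 -0.79]
strip mag x 31.1  y 0.38  underside 25.2  F along x 5.1  Fy 0.3 Fz -3.8 torque [ 1.31 -0.31  0.  ]
clock: 10.72
position: [0.5383, 0.0703, 0.2155]
ee_rot: [-2.506, -1.893, 0.0]
force: [1.5, 5.9, -3.1]
width: 0.36
t 10.725 pos [538.3  70.3 215.5] yaw 74.12 tilt [-0.0008  0.0007] F [ 1.53  5.95 -3.09] w 33.1 j7 [ 0.03  0.57 -0.36  1.94  0.3   0.68 -0.79]
strip mag x 30.4  y 0.40  underside 25.2  F along x 6.1  Fy 0.2 Fz -3.1 torque [ 1.33 -0.32 -0.02]
```

```bash
for i in 1 2 3; do python3 -m pendant '[[[-0.6,0,0,0,0,0,1],[-0.6,0,0,0,0,0,1],[-0.6,0,0,0,0,0,1]]]' >/dev/null
python3 -c "
from h import *
mag()"; done
```

```text
t 11.1 pos [538.1  69.7 215.5] yaw 74.12 tilt [-0.0008  0.0007] F [ 1.85  5.71 -3.29] w 33.5 j7 [ 0.03  0.57 -0.36  1.94  0.3   0.68 -0.79]
strip mag x 29.8  y 0.38  underside 25.2  F along x 6.0  Fy -0.2 Fz -3.3 torque [ 1.34 -0.31  0.03]
t 11.475 pos [538.   69.3 215.5] yaw 74.12 tilt [-0.0007  0.0009] F [ 1.2   4.98 -2.75] w 33.2 j7 [ 0.03  0.57 -0.36  1.94  0.3   0.68 -0.79]
strip mag x 29.3  y 0.40  underside 25.2  F along x 5.1  Fy 0.2 Fz -2.7 torque [ 1.42 -0.33 -0.01]
t 11.85 pos [537.9  69.1 215.6] yaw 74.14 tilt [-0.0003  0.0015] F [ 0.61  7.36 -4.01] w 33.4 j7 [ 0.04  0.57 -0.36  1.94  0.3   0.68 -0.78]
strip mag x 29.1  y 0.45  underside 25.3  F along x 7.2  Fy 1.4 Fz -4.0 torque [ 1.74 -0.37  0.04]
```

```bash
python3 -m pendant '[[[-0.5,0,0,0,0,0,1],[-0.5,0,0,0,0,0,1],[-0.5,0,0,0,0,0,1]]]' >/dev/null
python3 -c "
from h import *
mag()"
python3 -m pendant '[[[0,0,0.5,0,0,0,1],[0,0,1,0,0,0,1],[0,0,1.5,0,0,0,1],[0,0,2,0,0,0,1],[0,0,2,0,0,0,1]]]' >/dev/null
python3 -c "
from h import *
mag()"
```

```text
t 12.225 pos [537.8  69.  215.7] yaw 74.16 tilt [0.    0.002] F [ 1.31  7.92 -3.93] w 33.0 j7 [ 0.04  0.57 -0.36  1.94  0.3   0.68 -0.78]
strip mag x 29.0  y 0.47  underside 25.4  F along x 8.0  Fy 0.9 Fz -3.9 torque [ 2.04 -0.45 -0.04]
t 12.85 pos [538.   69.2 214.3] yaw 74.16 tilt [0.0008 0.002 ] F [-0.69  8.85  3.65] w 33.3 j7 [ 0.04  0.57 -0.36  1.95  0.3   0.68 -0.79]
strip mag x 29.2  y 0.32  underside 24.0  F along x 8.3  Fy 3.1 Fz 3.7 torque [ 1.71 -0.02 -0.05]
```

```bash
for i in 1 2; do python3 -m pendant '[[[0,0,0.5,0,0,0,1],[0,0,1,0,0,0,1],[0,0,1,0,0,0,1]]]' >/dev/null
python3 -c "
from h import *
mag()"; done
python3 -c "
from h import *
im=get_image('scene');cv2.imwrite('pics/s6.png',cv2.resize(im[160:260,300:400],None,fx=6,fy=6)[:,:,::-1])
im=get_image('wrist');cv2.imwrite('pics/w6.png',cv2.resize(im[150:350,210:430],None,fx=3.5,fy=3)[:,:,::-1])"
```

```text
t 13.225 pos [538.2  69.1 213.4] yaw 74.15 tilt [0.0012 0.002 ] F [0.5  8.54 2.97] w 33.8 j7 [ 0.03  0.57 -0.36  1.95  0.3   0.68 -0.79]
strip mag x 29.1  y 0.14  underside 23.1  F along x 8.4  Fy 1.9 Fz 3.0 torque [ 1.63 -0.15 -0.07]
t 13.6 pos [538.3  69.  212.5] yaw 74.16 tilt [0.0016 0.002 ] F [0.58 8.02 3.96] w 33.1 j7 [ 0.03  0.57 -0.36  1.95  0.3   0.67 -0.79]
strip mag x 29.1  y -0.01  underside 22.2  F along x 7.9  Fy 1.6 Fz 4.0 torque [ 1.59 -0.28 -0.03]
```

View pics/s6.png

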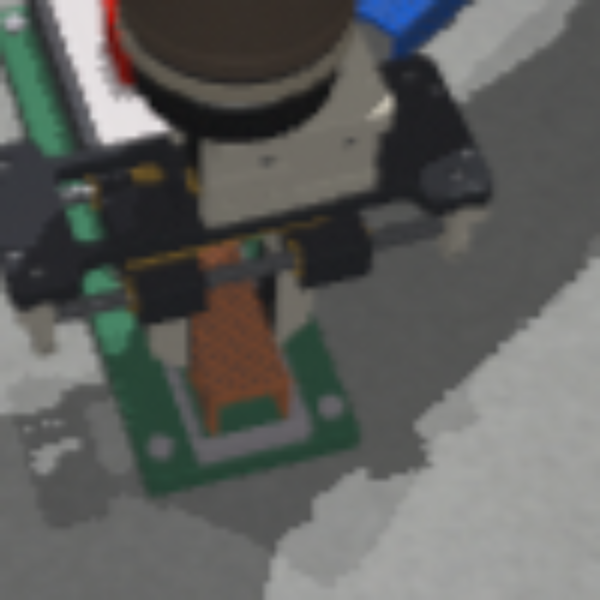

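View pics/w6.png

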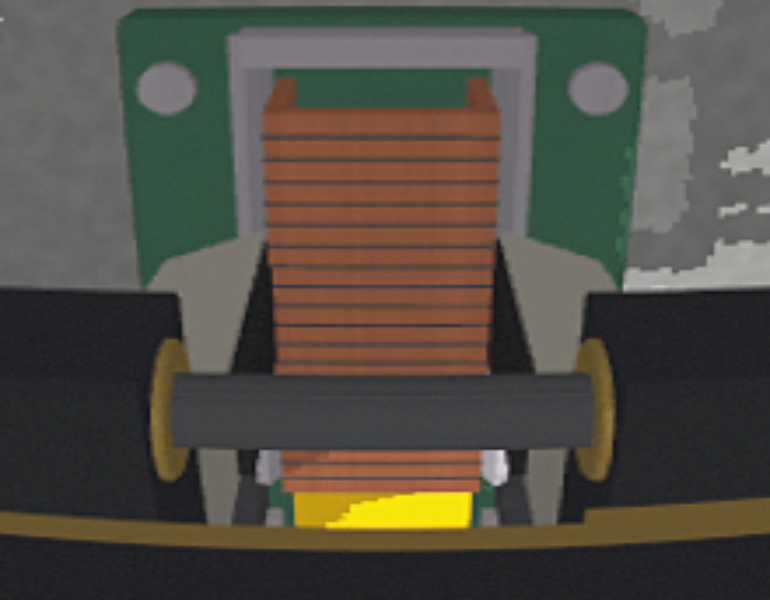

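The strip's front end is inside the lip, with the green floor visible between them, and it is centred between the walls. I'll keep lowering.

```bash
for i in 1 2 3; do python3 -m pendant '[[[0,0,0.5,0,0,0,1],[0,0,1,0,0,0,1],[0,0,1.5,0,0,0,1],[0,0,2,0,0,0,1],[0,0,2,0,0,0,1]]]' >/dev/null
python3 -c "
from h import *
mag()"; done
```

```text
t 14.325 pos [538.5  69.  210.5] yaw 74.15 tilt [0.002 0.002] F [1.16 7.41 4.01] w 33.1 j7 [ 0.03  0.57 -0.36  1.95  0.31  0.67 -0.79]
strip mag x 29.1  y -0.18  underside 20.2  F along x 7.4  Fy 0.9 Fz 4.0 torque [ 1.52 -0.36 -0.03]
t 14.95 pos [538.6  69.  208.5] yaw 74.15 tilt [0.0022 0.002 ] F [2.98 8.02 3.09] w 33.1 j7 [ 0.03  0.58 -0.35  1.95  0.31  0.67 -0.79]
strip mag x 29.2  y -0.29  underside 18.2  F along x 8.5  Fy -0.7 Fz 3.1 torque [ 1.51 -0.48 -0.08]
t 15.575 pos [538.6  69.  206.6] yaw 74.15 tilt [0.0023 0.002 ] F [2.85 8.58 3.72] w 33.7 j7 [ 0.03  0.58 -0.35  1.95  0.31  0.66 -0.79]
strip mag x 29.1  y -0.33  underside 16.3  F along x 9.0  Fy -0.4 Fz 3.7 torque [ 1.46 -0.5   0.01]
```

```bash
for i in 1 2 3; do python3 -m pendant '[[[0,0,0.4,0,0,0,1],[0,0,0.8,0,0,0,1],[0,0,0.8,0,0,0,1]]]' >/dev/null
python3 -c "
from h import *
mag()"; done
```

```text
t 15.95 pos [538.7  68.9 205.8] yaw 74.15 tilt [0.0025 0.002 ] F [2.26 6.62 4.09] w 33.4 j7 [ 0.03  0.58 -0.35  1.95  0.31  0.66 -0.79]
strip mag x 29.1  y -0.37  underside 15.5  F along x 7.0  Fy -0.4 Fz 4.1 torque [ 1.48 -0.57 -0.05]
t 16.325 pos [538.6  69.  205. ] yaw 74.15 tilt [0.0024 0.002 ] F [2.9  6.6  3.63] w 33.1 j7 [ 0.03  0.58 -0.35  1.95  0.31  0.66 -0.79]
strip mag x 29.1  y -0.35  underside 14.7  F along x 7.1  Fy -1.0 Fz 3.6 torque [ 1.5 -0.5  0. ]
t 16.7 pos [538.7  68.9 204.4] yaw 74.15 tilt [0.0025 0.0019] F [1.54 6.54 6.1 ] w 33.1 j7 [ 0.03  0.58 -0.35  1.95  0.31  0.66 -0.79]
strip mag x 29.1  y -0.38  underside 14.1  F along x 6.7  Fy 0.3 Fz 6.1 torque [ 1.48 -0.34 -0.03]
```

```bash
python3 -m pendant '[[[0.5,0,0,0,0,0,1],[1,0,0,0,0,0,1],[1.5,0,0,0,0,0,1],[1.5,0,0,0,0,0,1]]]' >/dev/null
python3 -c "
from h import *
mag()"
python3 -m pendant '[[[0,0,0,0,0,0,0.2],[0,0,0,0,0,0,0.1],[0,0,0,0,0,0,0],[0,0,0,0,0,0,0],[0,0,0,0,0,0,0]]]' >/dev/null
python3 -c "
from h import *
mag()"
python3 -m pendant '[[[0,0,-5,0,0,0,0],[0,0,-20,0,0,0,0],[0,0,-50,0,0,0,-0.2],[0,0,-90,0,0,0,-0.2],[-20,0,-110,0,0,0,-0.2],[-60,0,-120,0,0,0,-0.2],[-80,0,-120,0,0,0,-0.2],[-80,0,-120,0,0,0,-0.2],[-80,0,-120,0,0,0,-0.2]]]' >/dev/null
python3 -c "
from h import *
mag()
st=arm.observe()
im=get_image('wrist');cv2.imwrite('pics/w7.png',im[:,:,::-1]);cv2.imwrite('pics/w7c.png',cv2.resize(im[0:230,240:400],None,fx=4,fy=2.6)[:,:,::-1])"
```

```text
t 17.2 pos [538.8  69.3 204.3] yaw 74.1 tilt [0.0016 0.0002] F [-0.11  2.84  8.79] w 33.3 j7 [ 0.03  0.58 -0.35  1.95  0.31  0.66 -0.8 ]
strip mag x 29.5  y -0.44  underside 14.0  F along x 2.7  Fy 0.9 Fz 8.8 torque [ 0.65 -0.04  0.03]
t 17.825 pos [538.   69.2 203.1] yaw 74.1 tilt [-0.0011  0.0001] F [0.07 0.57 0.56] w 46.0 j7 [ 0.03  0.58 -0.35  1.95  0.31  0.66 -0.8 ]
strip mag x 29.2  y 0.38  underside 12.8  F along x 0.6  Fy 0.1 Fz 0.6 torque [-0.09 -0.11  0.02]
t 18.95 pos [516.4  -6.7 323.8] yaw 74.15 tilt [-0.      0.0009] F [ 0.09 -0.66  0.62] w 55.5 j7 [ 0.23  0.38 -0.41  1.91  0.19  0.89 -0.56]
strip mag x -49.7  y 0.25  underside 133.5  F along x -0.6  Fy -0.3 Fz 0.6 torque [-0.   -0.02 -0.06]
```

View pics/w7.png

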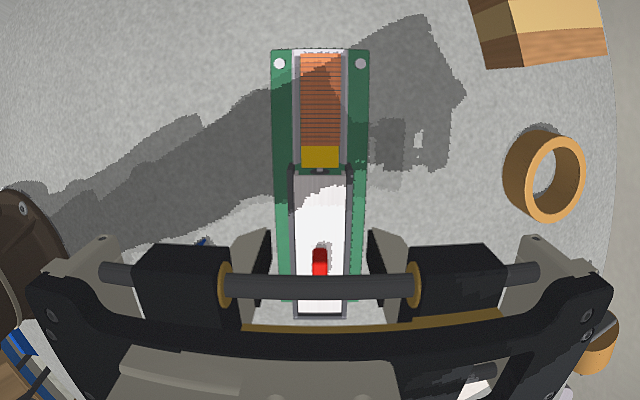

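View pics/w7c.png

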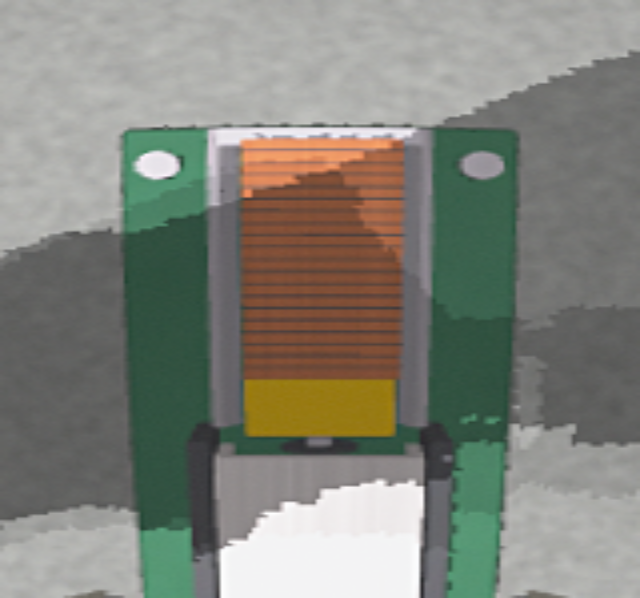

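The strip lies between follower and lip. I'll check it with numbers and locate the grip.

Run:
```python
from h import *
st=arm.observe()
def M(uv,z):
    p=onz('wrist',uv,z,st)[:,:2]*1000-O
    return np.c_[p@U-80.7,p@V].round(1).tolist()
f=lambda x,y:[240+x/4,y/2.6]
print('strip front L/R, rear L/R',M([f(242,140),f(404,140),f(243,379),f(400,379)],.038))
print('follower rear',M([f(243,437),f(396,437)],.038),'rail front',M([f(220,458),f(420,458)],.046))
print('lip outer',M([f(210,128),f(428,128)],.023))
im=cv2.imread('pics/w7.png')[:,:,::-1].copy()
c,m=blob(im,(0,150,80),(6,255,255),(300,240,340,290));print(cv2.boundingRect(c[0]))
x,y,w,h=cv2.boundingRect(c[0])
print('grip front edge top',M([[x,y],[x+w,y]],.076))
t0=cv2.imread('pics/top0.png')[:,:,::-1].copy()
c,_=blob(t0,(0,150,80),(6,255,255),(325,210,355,240));r=rect('top',c[0],.076);p=np.array(r[0])-O;print('grip top',p@U-80.7,p@V)
```

```text
strip front L/R, rear L/R [[69.9, 15.8], [70.1, -18.1], [-9.4, 15.8], [-9.3, -18.1]]
follower rear [[-29.3, 16.1], [-29.2, -17.6]] rail front [[-34.5, 20.6], [-34.4, -22.4]]
lip outer [[76.2, 23.7], [76.4, -24.4]]
(312, 248, 15, 28)
grip front edge top [[-87.8, 5.6], [-87.8, -6.8]]
grip top -119.31478319624749 0.9550198451319858
```

Everything agrees: the strip spans −9.4 to 70.0, its y is within about 0.4 mm of the channel, and the rail opening is about 106 mm with the grip at x ≈ −119.5. Next I'll grip the red handle with the tips at z ≈ 50 mm.

```bash
python3 -m pendant '[[[-30,0,0,0,0,0,-0.2],[-60,0.5,0,0,0,0,-0.2],[-71,0.7,10,0,0,0,-0.2],[-71,0.7,40,0,0,0,-0.2],[-71,0.7,70,0,0,0,-0.2],[-71,0.7,90,0,0,0,-0.2],[-71,0.7,94,0,0,0,-0.2],[-71,0.7,94,0,0,0,-0.2],[-71,0.7,94,0,0,0,-0.2]]]' 25 >/dev/null
python3 -c "
from h import *
mag()
im=get_image('wrist');cv2.imwrite('pics/w8.png',im[:,:,::-1])
im=get_image('scene');cv2.imwrite('pics/s8.png',cv2.resize(im[110:260,260:400],None,fx=4,fy=4)[:,:,::-1])"
```

```text
t 20.125 pos [497.8 -75.8 230. ] yaw 74.12 tilt [0.0004 0.0002] F [-0.24  0.18  0.37] w 55.1 j7 [ 0.31  0.5  -0.35  2.03  0.27  0.66 -0.49]
strip mag x -121.3  y -0.85  underside 39.7  F along x 0.1  Fy 0.3 Fz 0.4 torque [-0.03 -0.11  0.04]
```

View pics/w8.png

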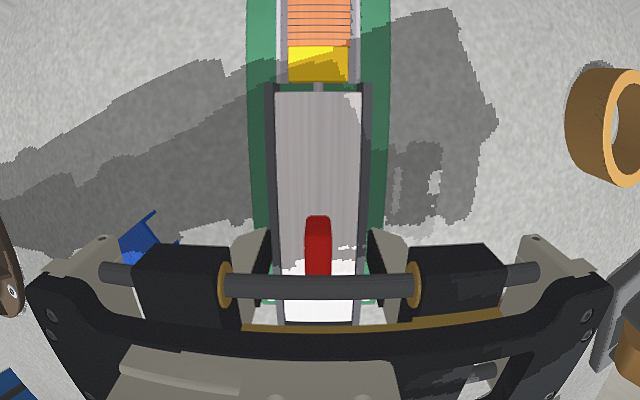

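View pics/s8.png

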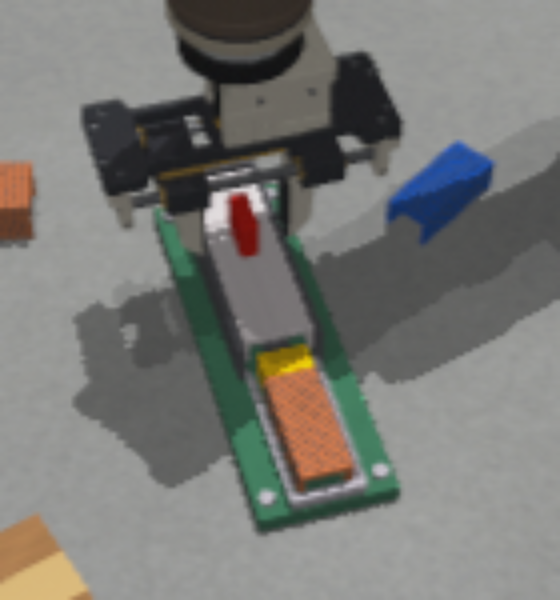

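Red grip (305–332, 215–275) is between the fingers. I'll close on it and see how it settles.

```bash
python3 -m pendant '[[[0,0,1,0,0,0,0.2],[0,0,1,0,0,0,0.5],[0,0,1,0,0,0,0.6],[0,0,1,0,0,0,1],[0,0,1,0,0,0,1],[0,0,1,0,0,0,1],[0,0,1,0,0,0,1],[0,0,1,0,0,0,1]]]' 25 >/dev/null
python3 -c "
from h import *
mag()"
python3 -m pendant '[[[2,0,0,0,0,0,1],[5,0,0,0,0,0,1],[9,0,0,0,0,0,1],[14,0,0,0,0,0,1],[20,0,0,0,0,0,1],[26,0,0,0,0,0,1],[32,0,0,0,0,0,1],[38,0,0,0,0,0,1],[44,0,0,0,0,0,1],[50,0,0,0,0,0,1],[50,0,0,0,0,0,1]]]' >/dev/null
python3 -c "
from h import *
mag()
im=get_image('wrist');cv2.imwrite('pics/w9.png',im[:,:,::-1])"
```

```text
t 21.225 pos [497.4 -76.1 228.2] yaw 74.1 tilt [-0.0008  0.0002] F [ 1.88 -0.01 -1.79] w 13.9 j7 [ 0.31  0.5  -0.35  2.03  0.27  0.66 -0.49]
strip mag x -121.7  y -0.58  underside 37.9  F along x 0.5  Fy -1.8 Fz -1.8 torque [-0.11 -0.36  0.  ]
t 22.6 pos [510.9 -29.  228.2] yaw 74.05 tilt [-0.0015 -0.0014] F [ 0.47 -4.09  1.  ] w 14.0 j7 [ 0.21  0.51 -0.35  2.01  0.27  0.67 -0.59]
strip mag x -72.6  y -0.61  underside 37.9  F along x -3.8  Fy -1.6 Fz 1.0 torque [-0.96 -0.18  0.03]
```

View pics/w9.png

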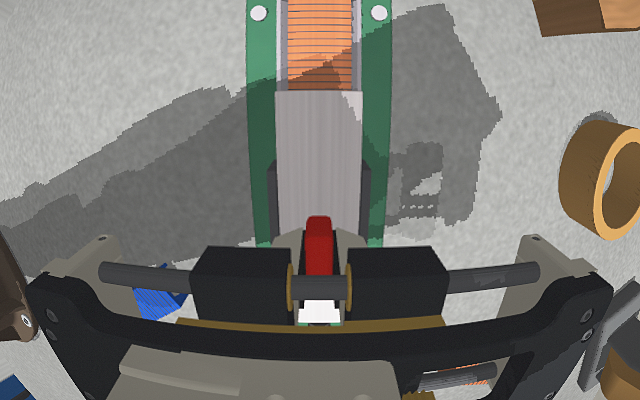

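The rail now covers the follower and the rear of the strip with no extra force.

```bash
python3 -m pendant '[[[3,0,0,0,0,0,1],[8,0,0,0,0,0,1],[14,0,0,0,0,0,1],[20,0,0,0,0,0,1],[26,0,0,0,0,0,1],[32,0,0,0,0,0,1],[38,0,0,0,0,0,1],[43,0,0,0,0,0,1],[48,0,0,0,0,0,1],[51,0,0,0,0,0,1],[51,0,0,0,0,0,1]]]' >/dev/null
python3 -c "
from h import *
mag()"
for i in 1 2 3; do python3 -m pendant '[[[0.7,0,0,0,0,0,1],[1.5,0,0,0,0,0,1],[1.5,0,0,0,0,0,1]]]' >/dev/null
python3 -c "
from h import *
mag()"; done
```

```text
t 24.025 pos [524.8  19.8 228.2] yaw 74.03 tilt [-0.0019 -0.0018] F [-0.84 -6.69  2.71] w 13.8 j7 [ 0.12  0.52 -0.34  1.98  0.27  0.69 -0.68]
strip mag x -21.9  y -0.54  underside 37.9  F along x -6.7  Fy -1.0 Fz 2.7 torque [-1.17 -0.04  0.06]
t 24.4 pos [525.1  20.8 228.2] yaw 74.01 tilt [-0.002  -0.0022] F [-1.85 -7.58  4.21] w 14.0 j7 [ 0.11  0.52 -0.34  1.98  0.27  0.69 -0.68]
strip mag x -20.9  y -0.59  underside 37.9  F along x -7.8  Fy -0.3 Fz 4.2 torque [-1.44  0.03  0.17]
t 24.775 pos [525.5  22.3 228.2] yaw 74.01 tilt [-0.0022 -0.0022] F [-2.17 -8.02  3.72] w 13.7 j7 [ 0.11  0.52 -0.34  1.98  0.27  0.69 -0.68]
strip mag x -19.4  y -0.55  underside 37.9  F along x -8.3  Fy -0.1 Fz 3.7 torque [-1.44  0.08  0.15]
t 25.15 pos [525.9  23.7 228.2] yaw 74.01 tilt [-0.0022 -0.0022] F [-1.08 -7.29  4.12] w 14.0 j7 [ 0.11  0.53 -0.34  1.97  0.27  0.69 -0.69]
strip mag x -17.9  y -0.53  underside 37.9  F along x -7.3  Fy -1.0 Fz 4.1 torque [-1.44  0.08  0.09]
```

```bash
for i in 1 2 3 4; do python3 -m pendant '[[[0.5,0,0,0,0,0,1],[1,0,0,0,0,0,1],[1,0,0,0,0,0,1]]]' >/dev/null
python3 -c "
from h import *
mag()"; done
```

```text
t 25.525 pos [526.2  24.6 228.2] yaw 74.01 tilt [-0.0022 -0.0022] F [-1.76 -7.4   3.5 ] w 13.9 j7 [ 0.11  0.53 -0.34  1.97  0.27  0.69 -0.69]
strip mag x -16.9  y -0.55  underside 37.9  F along x -7.6  Fy -0.3 Fz 3.5 torque [-1.54  0.05  0.11]
t 25.9 pos [526.5  25.6 228.2] yaw 74.01 tilt [-0.0022 -0.0023] F [-1.36 -7.69  3.82] w 13.6 j7 [ 0.1   0.53 -0.34  1.97  0.27  0.69 -0.69]
strip mag x -15.9  y -0.55  underside 37.9  F along x -7.8  Fy -0.8 Fz 3.8 torque [-1.54  0.04  0.1 ]
t 26.275 pos [526.7  26.5 228.2] yaw 74.01 tilt [-0.0022 -0.0023] F [-1.4  -7.52  4.17] w 13.9 j7 [ 0.1   0.53 -0.34  1.97  0.27  0.69 -0.69]
strip mag x -14.9  y -0.54  underside 37.9  F along x -7.6  Fy -0.7 Fz 4.2 torque [-1.53  0.12  0.08]
t 26.65 pos [527.   27.5 228.2] yaw 74.01 tilt [-0.0021 -0.0023] F [-1.61 -7.75  4.13] w 14.0 j7 [ 0.1   0.53 -0.34  1.97  0.27  0.69 -0.69]
strip mag x -13.9  y -0.56  underside 37.9  F along x -7.9  Fy -0.6 Fz 4.1 torque [-1.54 -0.01  0.11]
```

```bash
for i in 1 2 3; do python3 -m pendant '[[[0.5,0,0,0,0,0,1],[1,0,0,0,0,0,1],[1,0,0,0,0,0,1]]]' >/dev/null
python3 -c "
from h import *
mag()"; done
python3 -c "
from h import *
im=get_image('wrist');cv2.imwrite('pics/w10.png',im[:,:,::-1])"
```

```text
t 27.025 pos [527.1  27.8 228.2] yaw 73.98 tilt [-0.0028 -0.0032] F [-2.67 -9.89  5.22] w 13.7 j7 [ 0.1   0.53 -0.34  1.97  0.27  0.69 -0.69]
strip mag x -13.6  y -0.58  underside 37.9  F along x -10.2  Fy -0.2 Fz 5.2 torque [-1.93  0.24  0.13]
t 27.4 pos [527.2  28.  228.2] yaw 73.94 tilt [-0.0033 -0.0043] F [ -2.9  -12.41   7.24] w 14.1 j7 [ 0.1   0.53 -0.34  1.97  0.27  0.69 -0.7 ]
strip mag x -13.3  y -0.63  underside 37.9  F along x -12.7  Fy -0.6 Fz 7.2 torque [-2.51  0.39  0.13]
t 27.775 pos [527.3  28.2 228.2] yaw 73.9 tilt [-0.0039 -0.0055] F [ -3.58 -15.69   8.13] w 14.2 j7 [ 0.1   0.53 -0.34  1.97  0.27  0.69 -0.7 ]
strip mag x -13.1  y -0.67  underside 37.9  F along x -16.1  Fy -0.9 Fz 8.1 torque [-3.1   0.54  0.16]
```

View pics/w10.png

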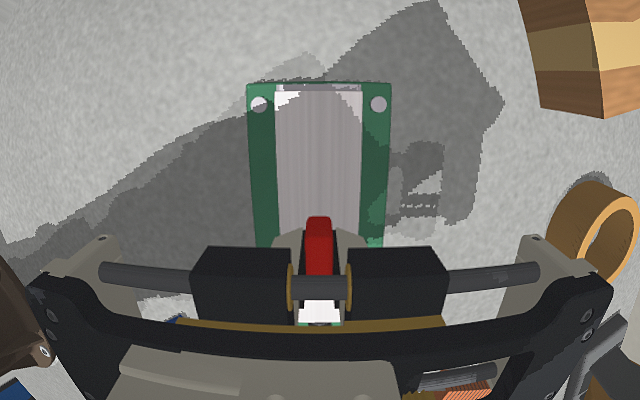

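The stop is reached: force is rising and the position has stalled. I'll relax the push, release and rise.

```bash
python3 -m pendant '[[[-1,0,0,0,0,0,1],[-2,0,0,0,0,0,1],[-2,0,0,0,0,0,1]]]' >/dev/null
python3 -c "
from h import *
mag()"
python3 -m pendant '[[[0,0,0,0,0,0,0.6],[0,0,0,0,0,0,0.3],[0,0,0,0,0,0,0.1],[0,0,0,0,0,0,0],[0,0,-10,0,0,0,0],[0,0,-40,0,0,0,0],[0,0,-80,0,0,0,0],[-30,0,-110,0,0,0,0],[-70,0,-110,0,0,0,0],[-80,0,-110,0,0,0,0],[-80,0,-110,0,0,0,0],[-80,0,-110,0,0,0,0]]]' >/dev/null
python3 - <<'E'
from h import *
mag();st=arm.observe()
im=get_image('wrist');cv2.imwrite('pics/w11.png',cv2.resize(im[0:240,220:420],None,fx=4,fy=2.5)[:,:,::-1])
im=get_image('scene');cv2.imwrite('pics/s11.png',cv2.resize(im[130:260,280:400],None,fx=5,fy=4.6)[:,:,::-1])
cv2.imwrite('pics/t11.png',get_image('top')[:,:,::-1])
import pickle;pickle.dump(st,open('st.pkl','wb'))
E
```

```text
t 28.2 pos [527.1  27.9 228.2] yaw 73.98 tilt [-0.0026 -0.0031] F [-2.5  -9.29  5.53] w 13.8 j7 [ 0.1   0.53 -0.34  1.97  0.27  0.69 -0.69]
strip mag x -13.5  y -0.59  underside 37.9  F along x -9.6  Fy -0.2 Fz 5.5 torque [-1.97  0.23  0.09]
t 29.7 pos [506.  -45.5 338.3] yaw 74.19 tilt [-0.0008  0.001 ] F [ 0.53  0.41 -0.28] w 46.3 j7 [ 0.29  0.35 -0.39  1.91  0.16  0.91 -0.45]
strip mag x -89.9  y -0.47  underside 148.0  F along x 0.5  Fy -0.4 Fz -0.3 torque [-0.01 -0.1  -0.01]
```

View pics/w11.png

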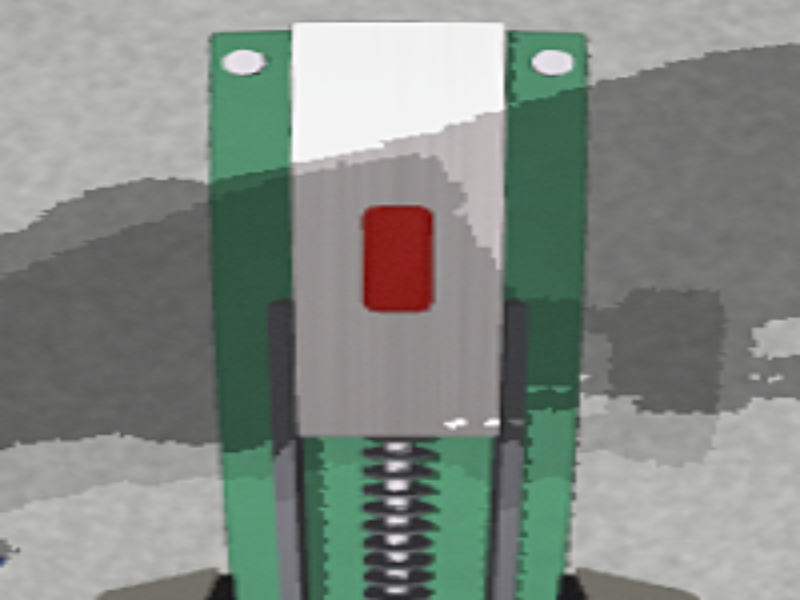

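View pics/s11.png

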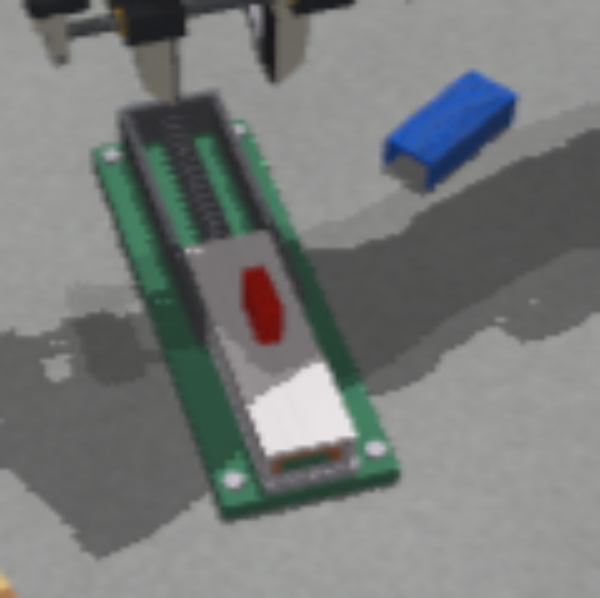

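View pics/t11.png

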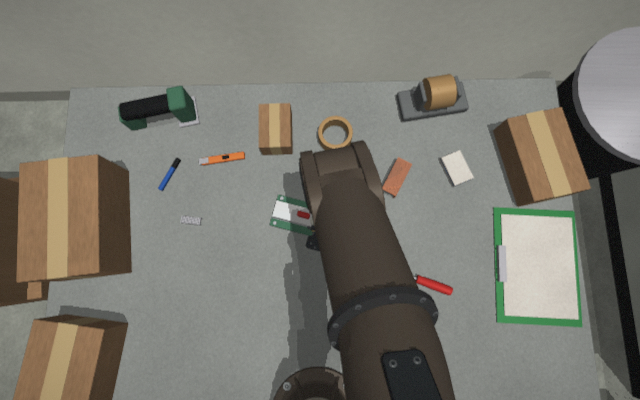

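Run:
```python
from h import *
import pickle;st=pickle.load(open('st.pkl','rb'))
def M(uv,z):
    p=onz('wrist',uv,z,st)[:,:2]*1000-O
    return np.c_[p@U-80.7,p@V].round(1).tolist()
f=lambda x,y:[220+x/4,y/2.5]
print('rail front',M([f(293,23),f(504,23)],.046),'rear',M([f(298,436),f(500,436)],.046))
print('grip top front/rear',M([f(398,206),f(398,311)],.076))
print('cradle front',M([f(212,34),f(584,34)],.0),'screws',M([f(243,62),f(552,62)],.014))
```

```text
rail front [[71.3, 22.0], [71.5, -23.4]] rear [[-77.3, 21.6], [-77.1, -24.3]]
grip top front/rear [[3.9, -0.8], [-28.9, -0.9]]
cradle front [[80.3, 46.3], [80.7, -47.7]] screws [[64.5, 36.6], [64.7, -37.7]]
```

The rail front is at 71.4 (72 when closed) and the grip at −12.5 (−13 when closed), and the stop was felt. The arm is clear, so I'll hand in.

```bash
python3 -c "
from cell import arm
print(arm.sign_off())"
```

```text
the job is handed in; nothing more can be done
None
```

I loaded the smaller copper strip into the magazine and slid the cover rail home by its red grip. I then let go, moved clear, and handed the job in at about 30 s. I don't have the verdict, since the sign-off reports none.

- **Strip:** I pressed the follower to its stop with about 8 N, lowered the strip until it touched the floor, and released it. Before closing the rail, the wrist camera showed it from magazine x −9.4 to 70.0, about 0.4 mm off the channel's centre line. The rail was still open by about 106 mm.
- **Rail:** I closed it at about 50 mm/s, with about 8 N of friction all the way and no sign of catching on the strip. I felt the stop, with the push peaking at about 16 N. Afterwards its front edge measured 71.4 mm (72 when closed) and the grip −12.5 mm (−13 when closed). Those fall on opposite sides of the closed position, within the roughly 2 mm camera accuracy.
- **After release:** The force reading was about zero, and the bystanders visible in the last top view looked unmoved. The arm hid part of that view, including some of the screwdriver.
- **Not checked:** The strip's exact pose under the closed rail. The last scene picture only shows its end sitting behind the lip.

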